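Close leaning ingredient canisters with the lids that fit

TASK

Close two of the three leaning canisters in the counter rack with the two push-in lids that stand in front of it; the third canister has lost its lid and stays open. The canisters look alike but their bores differ by a few millimetres, so find out by trying which lid belongs to which canister, the wide lid in the widest bore and the medium lid in the middle one. Leave both lids pushed fully home with the flange flat on the rim, let go of them, and leave the bowl, the jar and the spatula where they are.

Things in the scene. Friction and masses are not known exactly. Their poses are not given: they have to be found in the camera images.
- lid_wide_center (a point): Lid standing on its grey plug, 53 mm in diameter, 16 deep, foot bevelled 1 mm; on it an aluminium flange, 68 mm in diameter, 4 thick; on top a black upright plate handle, 42 long (x), 12 thick (y; grasp across it), 32 tall. In all 52 mm tall, about 90 g. Point: on the axis, 26 mm above the plug's foot, 10 above the flange's underside. z: from plug to handle.
- lid_medium_center (a point): Lid standing on its grey plug, 48 mm in diameter, 16 deep, foot bevelled 1 mm; on it an aluminium flange, 61 mm in diameter, 4 thick; on top a black upright plate handle, 34 long (x), 12 thick (y; grasp across it), 32 tall. In all 52 mm tall, about 90 g. Point: on the axis, 26 mm above the plug's foot, 10 above the flange's underside. z: from plug to handle.
- mouth_1 (a point): Mouth centre, in the rim plane, of the canister at the left (+y) of the rack (seen from the robot). z points out of the mouth along the canister's axis, leaning 25 degrees from vertical towards the robot; y along the row to the left. A lid fully home has its centre point 10 mm out from here along z, its flange on the rim.
- mouth_2 (a point): Mouth centre, in the rim plane, of the canister in the middle of the rack (seen from the robot). z points out of the mouth along the canister's axis, leaning 25 degrees from vertical towards the robot; y along the row to the left. A lid fully home has its centre point 10 mm out from here along z, its flange on the rim.
- mouth_3 (a point): Mouth centre, in the rim plane, of the canister at the right (-y) of the rack (seen from the robot). z points out of the mouth along the canister's axis, leaning 25 degrees from vertical towards the robot; y along the row to the left. A lid fully home has its centre point 10 mm out from here along z, its flange on the rim.
- rack: Fixed steel rack, 330 mm long in y, and its 3 fixed canisters, 100 mm apart, 70 outside diameter, 120 long, rim centres 139 above table. Bores 55, 50, 45 mm, clear for 35 mm; which is where changes each time. The 53 plug enters only the 55 bore and stops on other rims; the 48 plug enters the 50 and, wrongly loose, the 55. Origin on the table below the middle mouth, x away from robot, z up.
- bowl: Loose stainless bowl, 150 mm across, 60 mm high, bystander. Origin at the centre of its underside.
- jar: Loose closed glass jar, 64 mm in diameter, 100 mm high, bystander. Origin at the centre of its underside.
- spatula: Loose spatula lying flat along its x, bystander. Origin at its underside, handle to -x.
There are look-alikes about, which are no part of the job. What is shaped like the part that bears lid_medium_center but blue is not meant. What is shaped like the part that bears lid_wide_center but purple is not meant.

How it is judged:
On the way, in this order (a step that is already met when the one before it is completed fails the run):
1. one of the lids is fully home in a canister ((((z of lid_wide_center in the frame of mouth_1 between 0.005 and 0.014 m and angle between the z axis of lid_wide_center and the z axis of mouth_1, either way round below 0.09 rad and x of lid_wide_center in the frame of mouth_1 between -0.005 and 0.005 m and y of lid_wide_center in the frame of mouth_1 between -0.005 and 0.005 m) or (z of lid_wide_center in the frame of mouth_2 between 0.005 and 0.014 m and angle between the z axis of lid_wide_center and the z axis of mouth_2, either way round below 0.09 rad and x of lid_wide_center in the frame of mouth_2 between -0.005 and 0.005 m and y of lid_wide_center in the frame of mouth_2 between -0.005 and 0.005 m) or (z of lid_wide_center in the frame of mouth_3 between 0.005 and 0.014 m and angle between the z axis of lid_wide_center and the z axis of mouth_3, either way round below 0.09 rad and x of lid_wide_center in the frame of mouth_3 between -0.005 and 0.005 m and y of lid_wide_center in the frame of mouth_3 between -0.005 and 0.005 m)) or ((z of lid_medium_center in the frame of mouth_1 between 0.005 and 0.014 m and angle between the z axis of lid_medium_center and the z axis of mouth_1, either way round below 0.09 rad and x of lid_medium_center in the frame of mouth_1 between -0.005 and 0.005 m and y of lid_medium_center in the frame of mouth_1 between -0.005 and 0.005 m) or (z of lid_medium_center in the frame of mouth_2 between 0.005 and 0.014 m and angle between the z axis of lid_medium_center and the z axis of mouth_2, either way round below 0.09 rad and x of lid_medium_center in the frame of mouth_2 between -0.005 and 0.005 m and y of lid_medium_center in the frame of mouth_2 between -0.005 and 0.005 m) or (z of lid_medium_center in the frame of mouth_3 between 0.005 and 0.014 m and angle between the z axis of lid_medium_center and the z axis of mouth_3, either way round below 0.09 rad and x of lid_medium_center in the frame of mouth_3 between -0.005 and 0.005 m and y of lid_medium_center in the frame of mouth_3 between -0.005 and 0.005 m)))), for 0.2 s.
2. both lids are fully home (((z of lid_wide_center in the frame of mouth_1 between 0.005 and 0.014 m and angle between the z axis of lid_wide_center and the z axis of mouth_1, either way round below 0.09 rad and x of lid_wide_center in the frame of mouth_1 between -0.005 and 0.005 m and y of lid_wide_center in the frame of mouth_1 between -0.005 and 0.005 m) or (z of lid_wide_center in the frame of mouth_2 between 0.005 and 0.014 m and angle between the z axis of lid_wide_center and the z axis of mouth_2, either way round below 0.09 rad and x of lid_wide_center in the frame of mouth_2 between -0.005 and 0.005 m and y of lid_wide_center in the frame of mouth_2 between -0.005 and 0.005 m) or (z of lid_wide_center in the frame of mouth_3 between 0.005 and 0.014 m and angle between the z axis of lid_wide_center and the z axis of mouth_3, either way round below 0.09 rad and x of lid_wide_center in the frame of mouth_3 between -0.005 and 0.005 m and y of lid_wide_center in the frame of mouth_3 between -0.005 and 0.005 m)) and ((z of lid_medium_center in the frame of mouth_1 between 0.005 and 0.014 m and angle between the z axis of lid_medium_center and the z axis of mouth_1, either way round below 0.09 rad and x of lid_medium_center in the frame of mouth_1 between -0.005 and 0.005 m and y of lid_medium_center in the frame of mouth_1 between -0.005 and 0.005 m) or (z of lid_medium_center in the frame of mouth_2 between 0.005 and 0.014 m and angle between the z axis of lid_medium_center and the z axis of mouth_2, either way round below 0.09 rad and x of lid_medium_center in the frame of mouth_2 between -0.005 and 0.005 m and y of lid_medium_center in the frame of mouth_2 between -0.005 and 0.005 m) or (z of lid_medium_center in the frame of mouth_3 between 0.005 and 0.014 m and angle between the z axis of lid_medium_center and the z axis of mouth_3, either way round below 0.09 rad and x of lid_medium_center in the frame of mouth_3 between -0.005 and 0.005 m and y of lid_medium_center in the frame of mouth_3 between -0.005 and 0.005 m))), for 0.2 s.
At the end, for the whole second after the job is handed in: Wide and medium lid are each fully home in a canister: centre point 5 to 14 mm out from the rim plane (10 mm when down), within 5 mm of the mouth point along its x and y, axes within 0.09 rad. The sizes allow this only with wide in the 55 mm and medium in the 50 mm bore (all of step 2); the robot touches nothing.
It fails at once if the bowl is pushed more than 30 mm from its place (distance of bowl from where it was at the start of the episode above 0.03 m).
It fails at once if the jar is pushed more than 30 mm from its place (distance of jar from where it was at the start of the episode above 0.03 m).
It fails at once if the spatula is pushed more than 30 mm from its place (distance of spatula from where it was at the start of the episode above 0.03 m).
It also fails if it takes over 72 s, if anything falls off the work surface, if the arm or the gripper's body presses on something with over 40 N, if the wrist force passes 120 N, or if a joint passes its speed limit or range.

ROBOT

A 6-joint arm with a two-finger parallel gripper is mounted at the origin on the work surface. World frame = base frame: x ahead of the robot, y to its left, z up, the work surface at z = 0. Lengths are in m, angles in rad, forces in N, time in s.
With the tool pointing down it reaches from about 0.3 to 1 m from the base axis. Payload 5.1 kg.
Tool frame: the origin (TCP) lies on the mounting face of the last link; the fingertips stand 190 mm ahead of it and the grasp point (between the pads) lies bot.pinch_z ahead of it (bot.pinch_z is the distance from the TCP to the grasp point, in m); x points along the fingers, z is the direction in which the jaws open and shut, and the axes are right-handed (so a half turn about x gives the same grasp; the last joint's range is limited). The gripper opens to 95 mm and grips with 3 to 60 N. Pads are 20 mm wide; open, the fingers measure 119 mm over their backs; the gripper's body (75 mm by 180 mm) begins 59 mm behind the grasp point.
Start: joints at [-1.256, 0.124, 1.65, -0, 1.367, -0.083], TCP at [0.252, -0.599, 0.405] pointing down, gripper open.
Joint ranges: [-2.61, 2.61], [-1.02, 2.33], [0.03, 2.71], [-1.35, 4.49], [0.32, 2.68], [-2.91, 2.91]. Speed limits (rad/s): [2.57, 2.57, 3.14, 3.14, 3.14, 3.14].

INTERFACE

Orientations are given as a unit quaternion [w, x, y, z].
In Python, from station import bot, vision gives the robot as it stands. Calls block until the motion is done:
- bot.reach(position, orientation): joint-space move of the TCP to a pose.
- bot.movel(position, vel=0.15, orientation=None, f_stop=None): straight line of the TCP; orientation=None keeps the orientation; vel is the mean speed in m/s. With f_stop (N) it stops when the force on the tool has changed by that much, and returns True; else False.
- bot.set_joints(angles): joint-space move.
- bot.grip(opening, strength=None): finger opening in m; strength is the grip in N (None keeps the last); returns when the fingers have stopped.
- bot.wait(seconds).
- bot.inverse_kinematics(position, orientation): joint angles nearest the present ones, or None.
- bot.get_obs(): the state.
- vision.get_image(name): name is "side" or "top" or "wrist"; returns a dict with "pixels" (400x640x3 uint8, red, green, blue), "fov_y" (degrees; the focal length in pixels is half the picture's height over the tangent of half this angle, whatever the lens; pixels are square), "cx", "cy" (the principal point, pixels), "pose" (4x4, takes a point from camera to world coordinates). Camera axes: x right, y down, z forward; pixel columns grow to the right and rows downward; lengths in m; the calibration is good to about 2 mm. A picture is of the moment at which its call begins. There is no depth.
A pose or a line that the arm cannot do raises bot.Unreachable and nothing moves.
- bot.hand_in(): hands the job in, once; it reports no verdict.
Trained networks look in the newest picture that a camera, given by its name, has taken for a name from the list of things; names that differ only in an ending like _2 or _b are one class to them, and where a whole thing is asked for, a point or a joint stands for the part that bears it (a point fixed in the world has none). Each returns a list of dicts, best first, with "p" (0 to 1); they miss things now and then, are a little off and sometimes report something else, mostly with a low value. They report only what shows in the picture. A call takes as long as a camera call. They do not tell look-alikes from the thing itself.
- vision.spot_in(camera, thing): "uv" ([column, row] in pixels, amid what is visible of it).
- vision.landmark_of(camera, thing): "uv" ([column, row] in pixels: a listed point, or the origin of a listed thing).
The state is a dict: "time_s": time; "joint_positions": joint angles; "joint_vel": joint speeds; "joint_efforts": joint torques, N m; "tcp_pos": TCP position; "eef_rot": TCP orientation; "contact_force": force on the tool from outside, world axes, zero at the start; "wrist_torque": the same for the moment, N m; "opening": finger opening in m.
Only numpy, scipy, OpenCV 4.12 (cv2) and the standard library are available. Lean on these libraries where they do the work, as an engineer would, in place of code of your own. Each camera call takes 0.05 s, during which the arm holds its last target.

## Working session

There is one attempt and no reset: what is moved stays moved. The work goes in short steps, each a Python script; the robot and the scene stay as the last script left them, time stands still between calls to the robot, and variables do not carry over. Pictures are saved under pics/ and viewed, and the job is handed in when it is done.

```bash
mkdir -p pics; ls
cat > h.py <<'E'
import numpy as np, cv2
from station import bot, vision
from scipy.spatial.transform import Rotation as R
def snap(n,f):
    im=vision.get_image(n); cv2.imwrite('pics/'+f+'.png',im['pixels'][:,:,::-1]); return im
def ray(im,uv):
    f=200/np.tan(np.radians(im['fov_y'])/2)
    d=np.array([(uv[0]-im['cx'])/f,(uv[1]-im['cy'])/f,1]); P=np.array(im['pose'])
    d=P[:3,:3]@d; return P[:3,3],d/np.linalg.norm(d)
def onz(im,uv,z):
    o,d=ray(im,uv); return o+d*(z-o[2])/d[2]
def proj(im,p):
    f=200/np.tan(np.radians(im['fov_y'])/2);P=np.array(im['pose'])
    c=P[:3,:3].T@(np.array(p)-P[:3,3]); return np.array([im['cx']+f*c[0]/c[2],im['cy']+f*c[1]/c[2]])
def tri(rs):
    A=0;b=0
    for o,d in rs:
        M=np.eye(3)-np.outer(d,d);A=A+M;b=b+M@o
    return np.linalg.solve(A,b)
E
python3 - <<'E'
from h import *
o=bot.get_obs();print(o['time_s'],bot.pinch_z,o['eef_rot'])
for c in('top','side','wrist'):
    im=snap(c,c+'0');print(c,im['fov_y'],im['pose'])
    for t in ('lid_wide_center','lid_medium_center','mouth_1','mouth_2','mouth_3','rack','bowl','jar','spatula'):
        print(c,t,[(np.round(d['uv'],1).tolist(),round(d['p'],2)) for d in vision.landmark_of(c,t)])
print(bot.get_obs()['time_s'])
E
```

```text
pics
0.0 0.1713 [ 0.58835894  0.39180863  0.58950423 -0.39090219]
top 55.077038500804235 [[ 1.29701849e-02 -9.91447678e-01  1.29858678e-01  3.07390171e-01]
 [-9.99914052e-01 -1.31088804e-02 -2.13300440e-04 -1.49690741e-02]
 [ 1.91377811e-03 -1.29844751e-01 -9.91532490e-01  1.44626236e+00]
 [ 0.00000000e+00  0.00000000e+00  0.00000000e+00  1.00000000e+00]]
top lid_wide_center [([329.9, 210.0], 0.58), ([364.8, 214.4], 0.49)]
top lid_medium_center [([256.0, 249.1], 0.71), ([252.5, 219.7], 0.69)]
top mouth_1 [([334.5, 160.4], 0.96), ([360.6, 161.1], 0.86), ([302.5, 163.9], 0.73)]
top mouth_2 [([334.5, 160.4], 0.96), ([360.6, 161.1], 0.86), ([302.5, 163.9], 0.73)]
top mouth_3 [([334.5, 160.4], 0.96), ([360.6, 161.1], 0.86), ([302.5, 163.9], 0.73)]
top rack [([330.9, 168.6], 0.66)]
top bowl [([211.1, 183.6], 0.91)]
top jar [([416.1, 163.6], 0.8)]
top spatula [([438.5, 249.5], 0.68)]
side 49.74892424753724 [[-0.84613152 -0.29410683  0.44448017 -0.09321499]
 [-0.53289174  0.48150689 -0.69582865  0.90875038]
 [-0.0093723  -0.82562237 -0.56414525  0.86597808]
 [ 0.          0.          0.     
[... 241 characters left out ...]
7, 163.7], 0.68)]
side mouth_3 [([304.7, 163.7], 0.68)]
side rack [([289.8, 211.3], 0.92)]
side bowl [([210.5, 303.4], 0.64)]
side jar [([329.0, 169.1], 0.79), ([419.7, 184.3], 0.66)]
side spatula [([416.4, 184.1], 0.85)]
wrist 67.81387276521787 [[ 3.87531457e-01 -8.87455675e-01 -2.49483055e-01  3.21324442e-01]
 [-9.21856454e-01 -3.73005515e-01 -1.05107394e-01 -5.69837799e-01]
 [ 2.19597761e-04  2.70719986e-01 -9.62658112e-01  3.85515828e-01]
 [ 0.00000000e+00  0.00000000e+00  0.00000000e+00  1.00000000e+00]]
wrist lid_wide_center []
wrist lid_medium_center []
wrist mouth_1 []
wrist mouth_2 []
wrist mouth_3 []
wrist rack []
wrist bowl []
wrist jar []
wrist spatula [([241.5, 62.9], 0.67)]
1.5
```

Run:
```python
import cv2
a=cv2.imread('pics/top0.png');cv2.imwrite('pics/topc.png',cv2.resize(a[120:280,180:470],None,fx=2.75,fy=2.75,interpolation=2))
a=cv2.imread('pics/side0.png');cv2.imwrite('pics/sidec.png',cv2.resize(a[110:340,160:460],None,fx=2.6,fy=2.6,interpolation=2))
```

```text
(no output)
```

View pics/topc.png

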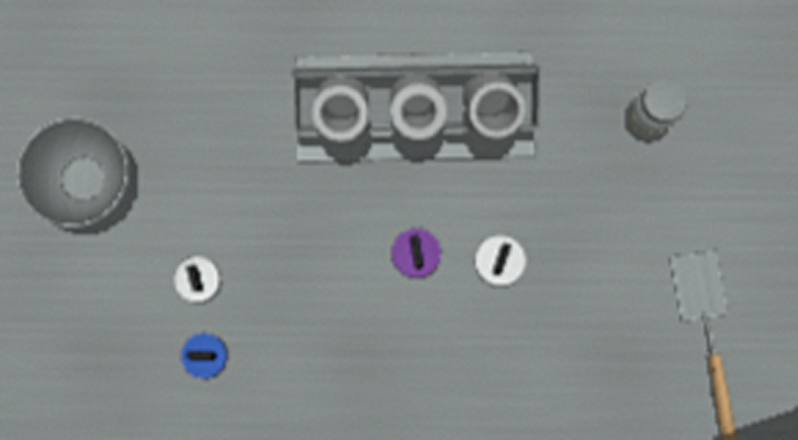

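View pics/sidec.png

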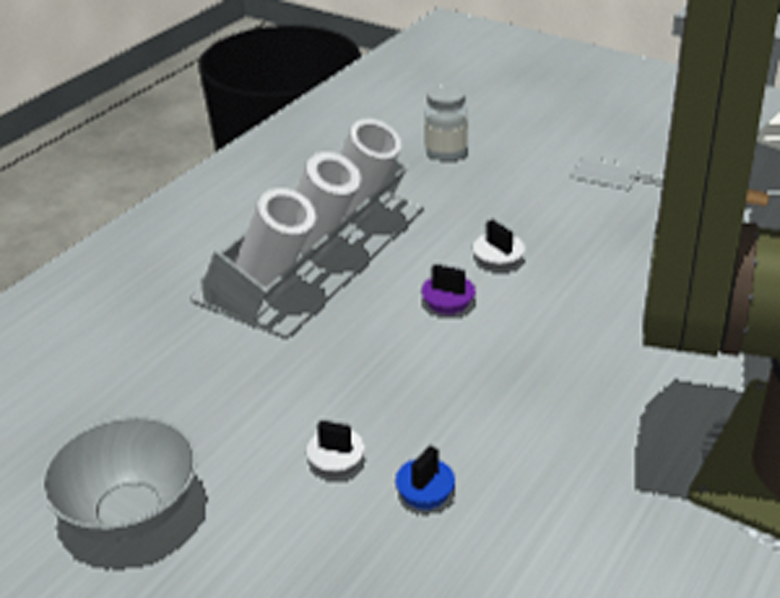

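Top picture: the left white lid at (252,220) has a flange of about 16 px, so it should be the medium one. The right white lid at (363,214), about 18.5 px, should be the wide one. The look-alikes are purple at (331,210) and blue at (255,249), and I exclude both. Mouths are at about (302,162), (332,160) and (361,160). Next I take close wrist views of the rack bores and both lids.

```bash
cat >> h.py <<'E'
def pose_of(o=None):
    o=o or bot.get_obs(); q=o['eef_rot']; T=np.eye(4);T[:3,:3]=R.from_quat([q[1],q[2],q[3],q[0]]).as_matrix();T[:3,3]=o['tcp_pos'];return T
def quat(M):
    q=R.from_matrix(M).as_quat();return [q[3],q[0],q[1],q[2]]
def rot(xdir,zdir):
    x=np.array(xdir,float);x/=np.linalg.norm(x);z=np.array(zdir,float);z-=x*(x@z);z/=np.linalg.norm(z);return np.stack([x,np.cross(z,x),z],1)
E
python3 - <<'E'
from h import *
o=bot.get_obs();T=pose_of(o)
im=vision.get_image('wrist');C=np.linalg.inv(T)@im['pose'];np.save('cam.npy',C);print(np.round(C,3))
t=vision.get_image('top');s=vision.get_image('side')
for n,uv,z in (('med',(252.5,219.7),.026),('wide',(364.0,214.4),.026),('pur',(330,210),.026),('blue',(256,249),.026),('m1',(302.5,163.9),.139),('m2',(334.5,160.4),.139),('m3',(360.6,161.1),.139),('jar',(416,163.6),0),('bowl',(211,183.6),0)):
    print(n,np.round(onz(t,uv,z),3))
print('tri med',tri([ray(t,(252.5,219.7)),ray(s,(289.8,280.2))]),'wide',tri([ray(t,(364.8,214.4)),ray(s,(354.2,204.8))]))
# candidate view poses
for sgn in (1,-1):
    M=rot([.4226,0,-.9063],[0,sgn,0])
    for p in ((.45,-.06,.5),(.45,-.06,.45),(.4,-.06,.45)):
        q=bot.inverse_kinematics(p,quat(M));print(sgn,p,None if q is None else np.round(q,2), np.round((M@C[:3,:3])[:,2],2),np.round(np.array(p)+M@C[:3,3],3))
E
```

```text
[[-0.    -0.271  0.963  0.019]
 [ 0.    -0.963 -0.271  0.076]
 [ 1.     0.     0.    -0.   ]
 [ 0.     0.     0.     1.   ]]
med [0.438 0.238 0.026]
wide [ 0.464 -0.177  0.026]
pur [ 0.479 -0.05   0.026]
blue [0.33  0.221 0.026]
m1 [0.626 0.05  0.139]
m2 [ 0.64  -0.061  0.139]
m3 [ 0.638 -0.152  0.139]
jar [ 0.666 -0.381  0.   ]
bowl [0.578 0.406 0.   ]
tri med [0.43741458 0.23781039 0.0205031 ] wide [ 0.46406994 -0.18187544  0.01172617]
1 (0.45, -0.06, 0.5) [-0.28 -0.47  2.03  0.13  1.17 -1.87] [ 0.65  0.   -0.76] [ 0.39  -0.06   0.451]
1 (0.45, -0.06, 0.45) [-0.28 -0.46  2.1   0.13  1.08 -1.89] [ 0.65  0.   -0.76] [ 0.39  -0.06   0.401]
1 (0.4, -0.06, 0.45) [-0.32 -0.6   2.19  0.14  1.14 -1.92] [ 0.65  0.   -0.76] [ 0.34  -0.06   0.401]
-1 (0.45, -0.06, 0.5) [-0.28 -0.47  2.03  0.13  1.17  1.27] [ 0.16 -0.   -0.99] [ 0.527 -0.06   0.514]
-1 (0.45, -0.06, 0.45) [-0.28 -0.46  2.1   0.13  1.08  1.26] [ 0.16 -0.   -0.99] [ 0.527 -0.06   0.464]
-1 (0.4, -0.06, 0.45) [-0.32 -0.6   2.19  0.14  1.14  1.22] [ 0.16 -0.   -0.99] [ 0.477 -0.06   0.464]
```

Run:
```python
from h import *
import json
M=rot([.4226,0,-.9063],[0,-1,0])
bot.reach([.435,-.055,.40],quat(M))
im=snap('wrist','w1');np.savez('w1.npz',**{k:im[k] for k in('pixels','fov_y','cx','cy','pose')})
print([(np.round(d['uv'],1).tolist(),round(d['p'],2)) for d in vision.landmark_of('wrist','mouth_1')])
# view wide lid from above
M=rot([0,0,-1],[0,-1,0])
bot.reach([.464-.076-.03,-.177,.34],quat(M))
im=snap('wrist','w2');np.savez('w2.npz',**{k:im[k] for k in('pixels','fov_y','cx','cy','pose')})
for t in('lid_wide_center','lid_medium_center'):
  print(t,[(np.round(d['uv'],1).tolist(),round(d['p'],2),np.round(onz(im,d['uv'],.026),4)) for d in vision.landmark_of('wrist',t)])
print(bot.get_obs()['time_s'])
```

```text
[]
lid_wide_center [([310.0, 82.5], 0.93, array([ 0.4644, -0.1665,  0.026 ])), ([183.1, 72.0], 0.74, array([ 0.4734, -0.0499,  0.026 ]))]
lid_medium_center []
4.9
```

View pics/w1.png

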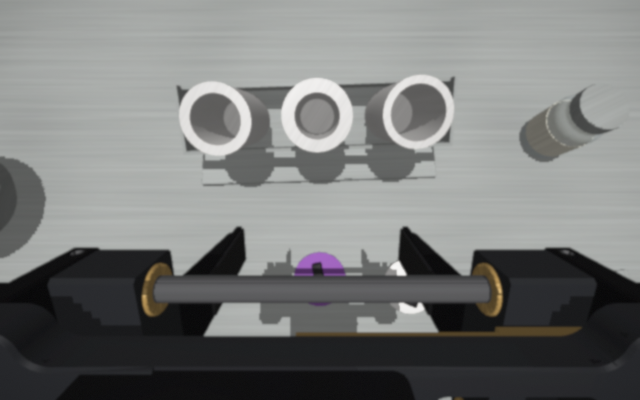

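View pics/w2.png

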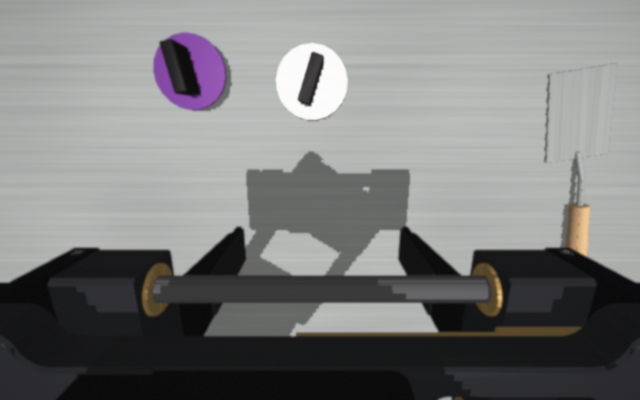

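The rack view shows rims at (215,117), (316,115) and (418,112). By eye the middle bore is the smallest and the right the largest. The wide white lid is at (311,81) in the second view, with the purple look-alike at (190,70). I measure both now.

```bash
cat > meas.py <<'E'
from h import *
def ld(f):
    z=np.load(f);return {k:z[k] if z[k].ndim else float(z[k]) for k in z.files}
def blobs(px,thr=200,amin=300):
    hsv=cv2.cvtColor(px,cv2.COLOR_RGB2HSV); m=((px.min(2)>thr)).astype(np.uint8)
    cs,h=cv2.findContours(m,cv2.RETR_CCOMP,cv2.CHAIN_APPROX_NONE)
    return m,cs,h
E
python3 - <<'E'
from meas import *
im=ld('w1.npz')
for thr in (205,215):
    m,cs,h=blobs(im['pixels'],thr)
    for i,c in enumerate(cs):
        if cv2.contourArea(c)>700:
            e=cv2.fitEllipse(c); print(thr,'hole' if h[0][i][3]>=0 else 'out',np.round(e[0],1),np.round(e[1],1),round(e[2]))
im=ld('w2.npz')
print(im['pixels'][120,400],im['pixels'][70,290], im['pixels'][100,320],im['pixels'][80,310])
m,cs,h=blobs(im['pixels'],215)
for i,c in enumerate(cs):
    if cv2.contourArea(c)>700:
        e=cv2.fitEllipse(cv2.convexHull(c)); print('hole' if h[0][i][3]>=0 else 'out',np.round(e[0],1),np.round(e[1],1),onz(im,e[0],.020))
E
```

```text
205 out [214.8 117.9] [67.5 74.6] 145
205 hole [214.5 118.5] [51.4 56.6] 142
205 out [316.4 114.3] [69.9 72.6] 177
205 hole [316.6 115.4] [47.5 49.1] 176
205 out [418.  111.1] [66.6 73.8] 29
205 hole [418.4 111.9] [56.4 61.9] 33
215 out [214.9 117.9] [66.7 73.7] 146
215 hole [214.5 118.6] [52.3 57.4] 141
215 out [316.5 114.3] [69.1 71.9] 179
215 hole [316.8 115.6] [48.2 49.7] 173
215 out [417.6 111. ] [65.  72.8] 30
215 hole [418.7 112. ] [57.9 62.7] 32
[183 186 184] [252 251 251] [252 251 251] [66 64 65]
out [311.2  80.8] [71.5 76.1] [ 0.46651045 -0.16740816  0.02      ]
hole [310.6  78.7] [26.3 60.3] [ 0.46841089 -0.16682321  0.02      ]
```

Rim-to-bore ratios are 0.76 (left), 0.68 (middle) and 0.85 (right), so left is the 50 mm bore, middle 45 and right 55. The wide lid goes in mouth_3 and the medium lid in mouth_1. I grasp the wide lid first, after a close crop check of its flange size and colour.

```bash
cat >> meas.py <<'E'
def lidmeas(im,near=None):
    m,cs,h=blobs(im['pixels'],215); best=None
    for i,c in enumerate(cs):
        if h[0][i][3]<0 and 1500<cv2.contourArea(cv2.convexHull(c))<9000:
            x,y,w,hh=cv2.boundingRect(c)
            if hh<40 or hh>110 or w>110 or y+hh>235: continue
            e=cv2.fitEllipse(cv2.convexHull(c))
            # handle: dark pixels around
            px=im['pixels'].max(2); mk=np.zeros(px.shape,np.uint8); cv2.ellipse(mk,e,255,-1)
            ys,xs=np.nonzero((px<110)&(mk>0)); P=np.array([onz(im,(a,b),.045)[:2] for a,b in zip(xs,ys)])
            w_,v=np.linalg.eigh(np.cov(P.T)); d=v[:,1]; d=d*np.sign(d[0])
            return onz(im,e[0],.020),e,np.degrees(np.arctan2(d[1],d[0])),P.mean(0)
E
python3 - <<'E'
from meas import *
im=ld('w2.npz');print(lidmeas(im))
cv2.imwrite('pics/w2c.png',cv2.resize(im['pixels'][30:130,140:360,::-1],None,fx=3.5,fy=3.5,interpolation=2))
im1=ld('w1.npz')
for uv in((214.6,118.2),(316.6,115),(418.2,111.5)):print(onz(im1,uv,.139))
E
```

```text
(array([ 0.46651045, -0.16740816,  0.02      ]), ((311.1999816894531, 80.83212280273438), (71.45001220703125, 76.13143920898438), 177.53138732910156), np.float64(-17.348622464826096), array([ 0.46528503, -0.16796363]))
[0.63851046 0.04938373 0.139     ]
[ 0.64185003 -0.05087286  0.139     ]
[ 0.64552061 -0.15121419  0.139     ]
```

View pics/w2c.png

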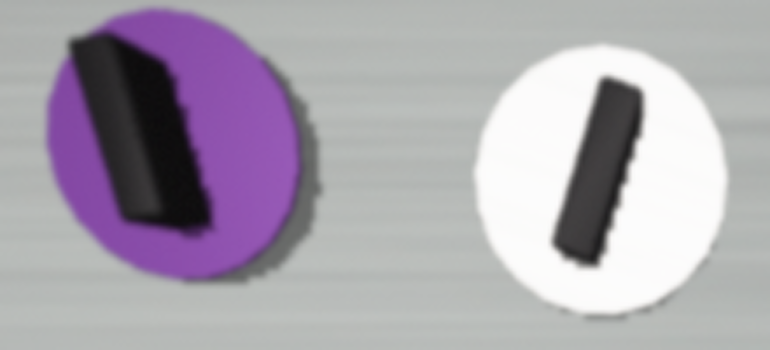

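The crop confirms the wide lid: white flange, about 72–76 px, where a 68 mm flange should measure about 72 px. The purple lid is next to it. Grasp, lift, and view mouth_3 while carrying the lid.

```bash
cat >> meas.py <<'E'
ROW=np.array([-.035,.9994,0]); XR=np.array([.9994,.035,0]); S,Cc=np.sin(np.radians(25)),np.cos(np.radians(25))
MZ=-S*XR+Cc*np.array([0,0,1.]); MX=np.cross(ROW,MZ)
MR=rot(-MZ,-ROW)   # tool orientation for mouths
def grasp(c,psi):
    p=np.radians(psi); M=rot([0,0,-1],[np.sin(p),-np.cos(p),0]); q=quat(M)
    bot.grip(.045,20)
    bot.reach([c[0],c[1],.28],q)
    bot.movel([c[0],c[1],.042+bot.pinch_z],.15)
    bot.grip(.0,30)
    print('opening',bot.get_obs()['opening'],bot.get_obs()['time_s'])
    bot.movel([c[0],c[1],.36],.25)
E
python3 - <<'E'
from meas import *
grasp((.4663,-.1675),-17.3)
m3=np.array([.6455,-.1512,.139])
# same relative view as lid: TCP .32 above flange along axis, lid was .1085 ahead in tool y
Ty=MR[:,1]; print('tool y',Ty)
p=m3+MZ*.32-Ty*.1085
print(p,bot.inverse_kinematics(p,quat(MR)))
bot.reach(p,quat(MR))
im=snap('wrist','w3');np.savez('w3.npz',**{k:im[k] for k in('pixels','fov_y','cx','cy','pose')})
o=bot.get_obs();print(o['contact_force'],o['opening'],o['time_s'])
m,cs,h=blobs(im['pixels'],210)
for i,c in enumerate(cs):
    if cv2.contourArea(c)>700:
        e=cv2.fitEllipse(c); print('hole' if h[0][i][3]>=0 else 'out',np.round(e[0],1),np.round(e[1],1),onz(im,e[0],.139))
E
```

```text
opening 0.011482311264058912 7.6667
tool y [0.90575047 0.0317203  0.42262266]
[ 0.41206937 -0.15937498  0.38316393] [-0.54475221 -0.44724716  2.20469366  0.27360989  1.02908322  0.89148549]
[ 0.62697313 -0.53502622 -0.51842932] 0.011649378877817324 9.0167
out [321.4 225.9] [ 65.2 100.5] [ 0.50657343 -0.15542883  0.139     ]
out [108.9  78.5] [61.5 72.5] [0.6372961  0.04755363 0.139     ]
out [321.4  76.3] [73.4 79.2] [ 0.64605428 -0.15073878  0.139     ]
hole [321.6  77.2] [61.  65.1] [ 0.64510302 -0.15090772  0.139     ]
out [214.3  76.4] [70.6 80. ] [ 0.64267923 -0.05070212  0.139     ]
hole [214.1  77.6] [49.5 55.7] [ 0.64142064 -0.05060175  0.139     ]
```

View pics/w3.png

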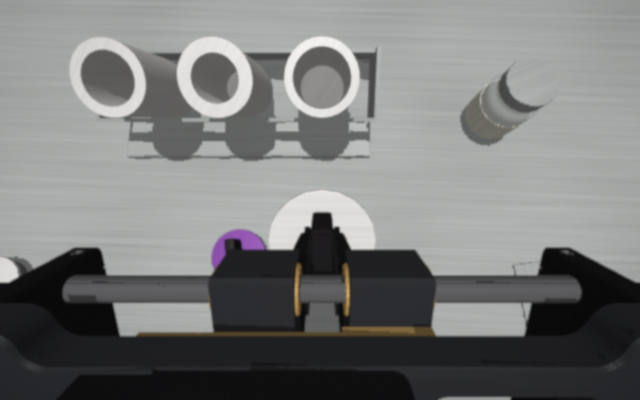

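The wide lid is held centred, flange at u≈321, with mouth_3 at (321,77) and in line with it. Inserting under force guard, with a small offset search if it catches.

```bash
cat >> meas.py <<'E'
def tcp(m,c,dx=0,dy=0): return m+MZ*(c+.016+bot.pinch_z)+MX*dx+ROW*dy
def rel(m):
    o=bot.get_obs(); d=np.array(o['tcp_pos'])-m
    return np.round(1000*np.array([d@MX,d@ROW,d@MZ-.016-bot.pinch_z]),2),np.round(o['contact_force'],1),o['time_s']
def insert(m,q,offs):
    bot.movel(tcp(m,.060),.25,orientation=q)
    bot.movel(tcp(m,.032),.12)
    for dx,dy in offs:
        bot.movel(tcp(m,.030,dx,dy),.05)
        s=bot.movel(tcp(m,.009,dx,dy),.03,f_stop=10)
        r=rel(m);print((dx,dy),s,*r)
        if r[0][2]<14: return dx,dy
        bot.movel(tcp(m,.030,dx,dy),.1)
E
python3 - <<'E'
from meas import *
m3=np.array([.6455,-.1512,.139])
a=.0012
print(insert(m3,quat(MR),[(0,0),(a,0),(-a,0),(0,a),(0,-a)]))
im=snap('wrist','w4')
im=snap('side','s4')
E
```

```text
(0, 0) True [-0.3   0.05 10.24] [-1.8  0.   3.9] 10.9583
(0, 0)
```

View pics/s4.png

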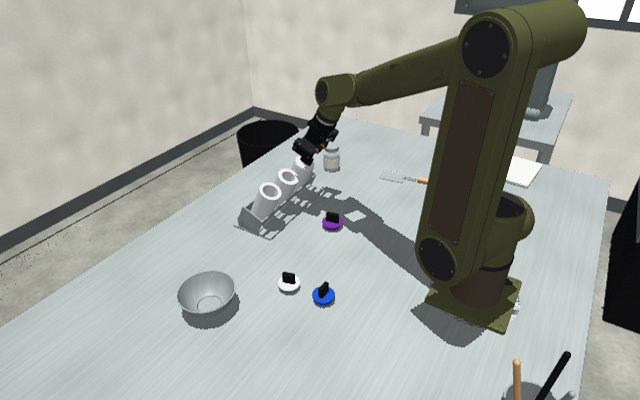

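The side picture shows the wide lid in the right canister at about (303,163), with the jar at (331,160) untouched. It stopped 10.2 mm out from the rim plane on contact. I release, check the seating, then look at the medium lid.

```bash
python3 - <<'E'
from meas import *
m3=np.array([.6455,-.1512,.139])
bot.grip(.04); bot.movel(tcp(m3,.10),.2)
q=quat(MR); Ty=MR[:,1]
bot.movel(m3+MZ*.32-Ty*.1085,.4)
im=snap('wrist','w5')
M=rot([0,0,-1],[0,-1,0])
bot.reach([.438-.1085,.235,.34],quat(M))
im=snap('wrist','w6');np.savez('w6.npz',**{k:im[k] for k in('pixels','fov_y','cx','cy','pose')})
print(lidmeas(im)); print(bot.get_obs()['time_s'])
E
python3 -c "
import cv2,numpy as np
a=cv2.imread('pics/w5.png');b=cv2.imread('pics/w6.png');cv2.imwrite('pics/w56.png',np.vstack([a[:240],b[:240]]))"
```

```text
(array([0.43502145, 0.24462743, 0.02      ]), ((311.1080322265625, 83.76893615722656), (64.09001922607422, 68.21587371826172), 177.12091064453125), np.float64(16.898263040027185), array([0.43410055, 0.24445039]))
14.4583
```

View pics/w56.png

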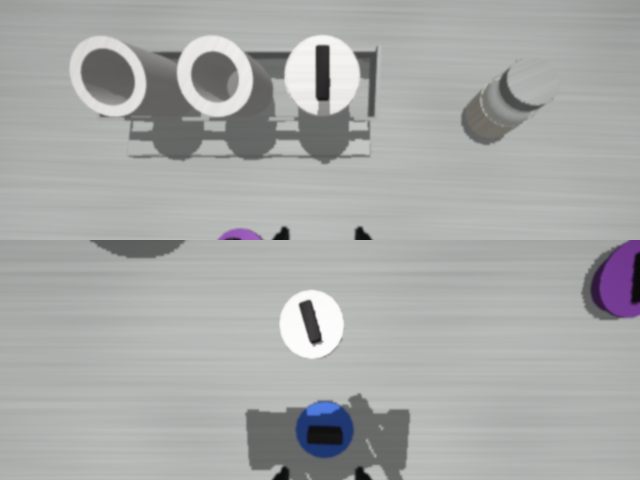

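Top half: the wide lid sits flat on the right rim at (322,75). Bottom half: the white medium lid is at (311,84), flange about 66 px where a 61 mm flange should measure about 65. The blue look-alike is at (325,189). Grasping the medium lid.

Run:
```python
from meas import *
grasp((.4348,.2446),16.9)
m1=np.array([.6385,.0491,.139]); Ty=MR[:,1]
bot.reach(m1+MZ*.32-Ty*.1085,quat(MR))
im=snap('wrist','w7');np.savez('w7.npz',**{k:im[k] for k in('pixels','fov_y','cx','cy','pose')})
o=bot.get_obs();print(o['opening'],o['time_s'])
m,cs,h=blobs(im['pixels'],210)
for i,c in enumerate(cs):
    if cv2.contourArea(c)>700:
        e=cv2.fitEllipse(c); print('hole' if h[0][i][3]>=0 else 'out',np.round(e[0],1),np.round(e[1],1),onz(im,e[0],.139))
```

```text
opening 0.011795325709457002 16.6167
0.0116352902095918 18.25
out [327.4 228.4] [42.7 86.3] [0.49847214 0.03959604 0.139     ]
out [428.7  77.6] [69.7 79.2] [ 0.64285124 -0.05080294  0.139     ]
hole [429.4  78.8] [50.  55.9] [ 0.64158349 -0.05144671  0.139     ]
out [322.2  77.7] [73.  78.8] [0.63921575 0.0490168  0.139     ]
hole [322.2  78.6] [55.4 59.1] [0.63822332 0.04903342 0.139     ]
```

View pics/w7.png

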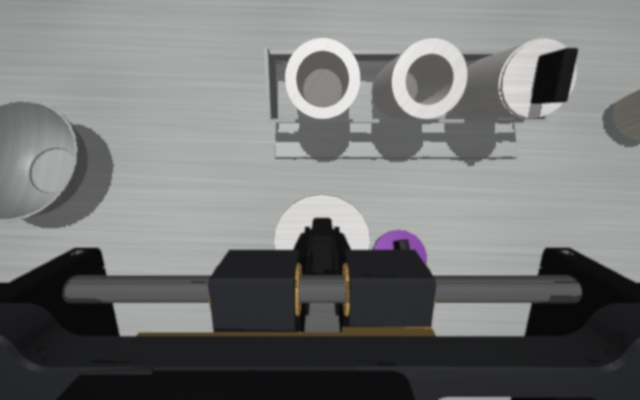

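The medium lid is held, flange at about (322,230), with mouth_1 in line at (322,78). The wide lid is still seated at (541,77). Inserting.

Run:
```python
from meas import *
m1=np.array([.6386,.0491,.139]); a=.0012
r=insert(m1,quat(MR),[(0,0),(a,0),(-a,0),(0,a),(0,-a)])
print(r)
if r:
    bot.grip(.04); bot.movel(tcp(m1,.10),.2)
    bot.movel(m1-.1*ROW+MZ*.32-MR[:,1]*.1085,.3)
    bot.wait(.3)
    im=snap('wrist','w8'); snap('side','s8'); snap('top','t8'); print(bot.get_obs()['time_s'])
    a=cv2.imread('pics/w8.png')[:240]; b=cv2.imread('pics/s8.png')[110:340,100:500]
    cv2.imwrite('pics/c8.png',np.vstack([a,cv2.resize(b,(591,340))[:, :591] if 0 else cv2.copyMakeBorder(cv2.resize(b,(591,340)),0,0,0,49,0)]))
```

```text
(0, 0) True [-3.000e-01  1.000e-02  1.018e+01] [-1.6  0.1  3.2] 20.1917
(0, 0)
22.5917
```

View pics/c8.png

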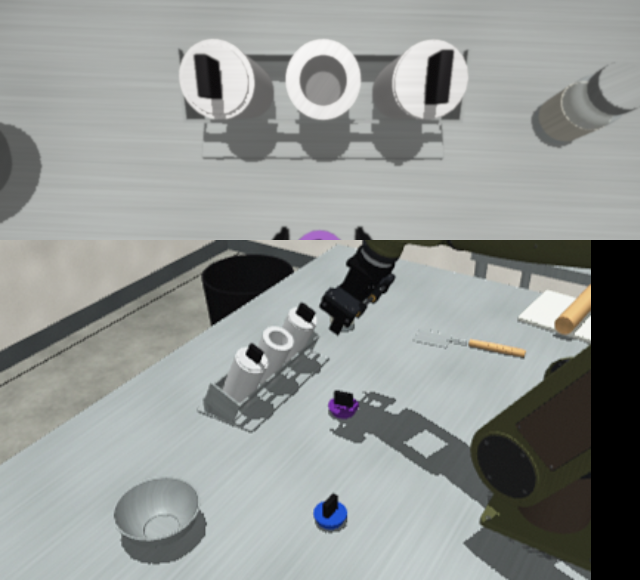

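Both lids sit flush in the wrist view, medium on the left rim at (217,79) and wide on the right at (430,78). The middle canister is open and the gripper is clear. Handing in.

Run:
```python
from station import bot
print(bot.get_obs()['contact_force']);bot.hand_in()
```

```text
[-0.2705706   0.21289991  0.21437028]
the job is handed in; nothing more can be done
```

The wide lid is in the right canister (mouth_3) and the medium lid is in the left one (mouth_1). The middle canister stays open, and I handed the job in at about 23 s of the 72 s allowed.

- **Matching lids to bores:** I measured the rim-to-bore ratios in the wrist picture instead of trying each lid in turn. They gave 50 mm left, 45 mm middle and 55 mm right, and both lids then went in at the first push.
- **Seating:** each lid stopped on contact (10 N force guard) with its centre point about 10.2 mm out from the rim plane. That height comes from the arm's position and my own mouth estimate.
- **Last pictures:** both flanges lie flat on their rims, with the lids released and the gripper clear. The bowl and spatula look undisturbed and nothing came near the jar, but I checked these by eye only.
- **Disagreement:** the top camera's first fix put the wide lid about 1 cm off in y from the close wrist view. I used the wrist view. No other checks failed or disagreed.

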